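Flip the job flag of the bay that holds the board

TASK

One bay of the job rack holds a small circuit board, the other only a dish of hardware: mark the board's job as ready by flipping the flag beside that bay right over its pivot, so that it lies flat towards the bay with its ring face up. Push the flag over with the fingertips, getting under its free edge and following it round; do not pinch it, pick nothing up, and leave the other flag, the board, the dish and the things beside the rack where they are.

Things in the scene. Friction and masses are not known exactly. Their poses are not given: they have to be found in the camera images.
- module_0: small daughter circuit board, 36 x 52 x 8 mm (bare board about 2 mm thick with low parts on it), lying flat in one of the two bays of the rack; origin at the centre of its underside. It marks the bay whose flag is to be flipped. Loose; not to be moved.
- cup_0: round dark dish with small hardware, 54 mm across, 18 mm high, in the other bay; origin at the centre of its underside. Loose; not to be moved.
- loupe: black eye loupe, 36 mm across, 34 mm high, standing beside the rack on its far side (+y of the rack); origin at the centre of its underside. Loose bystander.
- wick_reel_0: small flat reel of desoldering braid, 49 x 68 x 12 mm, lying beside the rack on its near side (-y of the rack); origin on its underside, on the reel's axis. Loose bystander.
- rack: job rack fixed to the bench: aluminium plate 210 x 178 x 8 mm with two flags side by side, 90 mm apart, and next to them two bays (floors 68 x 75 mm, lips 7 mm high). Origin on the bench, under the point midway between the flags' pivots; x points from the flags to the bays (to the robot's right and ahead), y along the pivots away from the robot. Plate from x = -32 to +178 mm.
- flag_near (a joint): hinge angle of the near (-y of the rack) flag, rad. 0 = level, lying away from the bays (rack -x); pi/2 = upright; pi = level, lying towards the bays. Starts between 0 and 0.3; stops at 0 and pi. Hinge friction 0.05 N m, more than its weight: the flag stays where it is left (about 1 N at the free edge moves it) and neither falls nor coasts.
- pivot_near (a point): point on the hinge axis of the near (-y of the rack) flag, mid-width, 90 mm up; axis along the rack's y. Cheeks 24 mm long (x) stand at both sides, outer faces 66 mm apart, 8 mm higher than the axis. A rest under the axis reaches 22 mm to either side in x; beyond it the space under the level flag is free down to the plate or, past x = -32 mm, the bench.
- flag_near_edge (a point): middle of the free edge of the near (-y of the rack) flag, 80 mm from its hinge axis. Flat paddle 46 mm wide, 4 mm thick at its rim, 6 mm over its two white face plates (58 x 36 mm, centred 44 mm from the axis). Plain face up at the start; the other has a dark ring mark 28 mm across. x axis from the edge to the pivot, z out of the plain face.
- bay_near (a point): centre of the floor of the bay belonging to the near (-y of the rack) flag, 135 mm from its pivot along the rack's x, 8 mm above the bench.
- flag_far (a joint): hinge angle of the far (+y of the rack) flag, rad. 0 = level, lying away from the bays (rack -x); pi/2 = upright; pi = level, lying towards the bays. Starts between 0 and 0.3; stops at 0 and pi. Hinge friction 0.05 N m, more than its weight: the flag stays where it is left (about 1 N at the free edge moves it) and neither falls nor coasts.
- pivot_far (a point): point on the hinge axis of the far (+y of the rack) flag, mid-width, 90 mm up; axis along the rack's y. Cheeks 24 mm long (x) stand at both sides, outer faces 66 mm apart, 8 mm higher than the axis. A rest under the axis reaches 22 mm to either side in x; beyond it the space under the level flag is free down to the plate or, past x = -32 mm, the bench.
- flag_far_edge (a point): middle of the free edge of the far (+y of the rack) flag, 80 mm from its hinge axis. Flat paddle 46 mm wide, 4 mm thick at its rim, 6 mm over its two white face plates (58 x 36 mm, centred 44 mm from the axis). Plain face up at the start; the other has a dark ring mark 28 mm across. x axis from the edge to the pivot, z out of the plain face.
- bay_far (a point): centre of the floor of the bay belonging to the far (+y of the rack) flag, 135 mm from its pivot along the rack's x, 8 mm above the bench.

How it is judged:
By the outcome, as a careful person would: the job done as asked, in the order asked, and still so for the second after the job is handed in, with the robot touching nothing.
It also fails if it takes over 35 s, if anything falls off the work surface, if the arm or the gripper's body presses on something with over 40 N, if the wrist force passes 120 N, or if a joint passes its speed limit or range.

ROBOT

A 7-joint arm with a two-finger parallel gripper is mounted at the origin on a cart in front of the work surface, level with it; the furniture and walls round the work are solid. World frame = base frame: x ahead of the robot, y to its left, z up, the work surface at z = 0. Lengths are in m, angles in rad, forces in N, time in s.
With the tool pointing down it reaches from about 0.4 to 0.875 m from the base axis. Payload 6.5 kg.
Tool frame: the origin (TCP) lies between the finger pads; the fingertips stand ahead of it and the grasp point (between the pads) lies 5 mm behind it (robot.tip_reach is the z of the fingertips in the tool frame, in m); z points along the fingers, y is the line along which they close (so a half turn about z gives the same grasp; the last joint's range is limited). The gripper opens to 85 mm and grips with 20 to 120 N. Pads are 22 mm wide; open, the fingers measure 114 mm over their backs; the gripper's body (76 mm by 85 mm) begins 54 mm behind the grasp point. The pads swing forward as they close: fully open they stand 13 mm farther back than shut.
Start: joints at [1.148, 0.536, -0.004, 1.538, 0.003, 1.067, -0.071], TCP at [0.227, -0.609, 0.245] pointing down, gripper open.
Joint ranges: [-2.7, 2.7], [-0.37, 2.16], [-1.27, 1.26], [0.24, 2.4], [-1.31, 4.45], [0.19, 1.91], [-2.76, 2.76]. Speed limits (rad/s): [2.39, 2.39, 3.14, 3.14, 3.14, 3.14, 3.14].

INTERFACE

Orientations are given as a rotation vector (axis times angle).
In Python, from bench import status, camera, order, robot gives the robot as it stands.
- The arm moves only by the shell command python3 -m inch 'ROWS' [FORCE]. ROWS is JSON, one flat list of numbers, 7 for each row, row after row: the shift along the tool's x, y, z as a fraction of full scale, then the turn, a rotation vector about the tool's x, y, z as a fraction of full scale, then the finger opening in mm, from 0 to 85.4. A call has 1 to 20 rows; each row shifts and turns the commanded pose from where the row before left it, along the tool's axes as they then stand; what a row does not reach is not made up. Full scale, the value 1, is 0.025 m for a shift and 6 degrees for a turn. A row lasts 1/8 s, in which the tool goes at most 62.5 mm and 10.7 degrees, less where a joint would pass 70% of its speed; a pose out of reach is approached as far as the arm can. A call with a number of a shift or a turn outside -1 to 1 is refused whole. A call with a gripper value outside its range is refused whole. The fingers move at their own pace and stop on an object; FORCE is the grip in N (left out, the last holds). Time passes only in rows, so rows that do not move let the fingers close. It gives the time, the measured TCP pose, the force, the opening and the grip force at its end, in the units of the state.
- status.observe(): the state, without advancing time (a new reading comes with each control period).
- camera(name): name is "scene" or "top" or "wrist"; returns a dict with "frame" (400x640x3 uint8, blue, green, red), "range_z" (400x640 float32, m along the optical axis (not along the pixel's ray), 0 where there is no reading), "mtx" (3x3 intrinsics, pixels), "R" (3x3) and "t" (3): a world point X has camera coordinates R X + t. Camera axes: x right, y down, z forward; pixel columns grow to the right and rows downward; lengths in m; the calibration is good to about 2 mm. A picture is of the moment at which its call begins.
- order.close_job(): hands the job in; it is judged then, once.
The state is a dict: "time_s": time; "joint_pos": joint angles; "joint_vel": joint speeds; "effort": joint torques, N m; "ee_pos": TCP position; "eef_rot": TCP orientation; "ft_force": force on the tool from outside, world axes, zero at the start; "ft_torque": the same for the moment, N m; "gripper_width": finger opening in m; "grasp_force": force on a finger pad.
Only numpy, scipy, OpenCV 4.12 (cv2) and the standard library are available. Lean on these libraries where they do the work, as an engineer would, in place of code of your own. Each camera call takes 0.05 s, during which the arm holds its last target. There are 200 camera calls.

## Working session

There is one attempt and no reset: what is moved stays moved. The work goes in short steps, Python scripts to look and compute and a shell command to move; the robot and the scene stay as the last step left them, time stands still between calls to the robot, and variables do not carry over. Pictures are saved under pics/ and viewed, at most 10 in all, crops included, and the job is handed in when it is done.

```bash
mkdir -p pics; ls
cat > h.py <<'E'
import numpy as np,cv2
from bench import status,camera,order,robot
from scipy.spatial.transform import Rotation as Ro
def cloud(c):
    z=c["range_z"];v,u=np.indices(z.shape);K=c["mtx"]
    P=np.stack([(u-K[0,2])/K[0,0]*z,(v-K[1,2])/K[1,1]*z,z],-1)
    W=(P-c["t"])@c["R"];W[z==0]=np.nan
    return W
E
python3 - <<'E'
from h import *
s=status.observe();print({k:np.round(v,3).tolist() for k,v in s.items()},robot.tip_reach)
for n in("scene","top"):
    c=camera(n);cv2.imwrite(f"pics/{n}0.png",c["frame"]);np.savez(f"{n}0.npz",**c)
    print(n,-c["R"].T@c["t"])
E
```

```text
pics
{'time_s': 0.0, 'joint_pos': [1.148, 0.537, -0.004, 1.539, 0.003, 1.067, -0.071], 'joint_vel': [-0.0, 0.001, -0.0, -0.001, 0.001, -0.001, 0.001], 'effort': [0.0, -58.341, 1.049, -25.91, 0.012, 0.009, -0.0], 'ee_pos': [0.227, -0.608, 0.244], 'eef_rot': [-3.09, -0.557, 0.001], 'ft_force': [-0.282, 0.166, -0.076], 'ft_torque': [-0.034, -0.052, 0.028], 'grasp_force': 0.0, 'gripper_width': 0.085} 0.014
scene [0.24274752 0.90698828 0.52086922]
top [0.43973003 0.28711478 0.93726505]
```

View pics/top0.png

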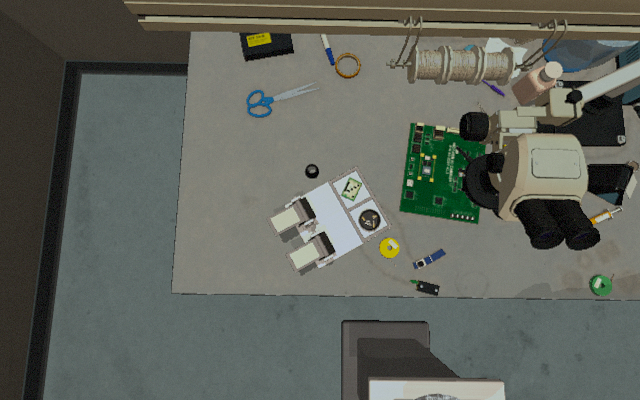

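View pics/scene0.png

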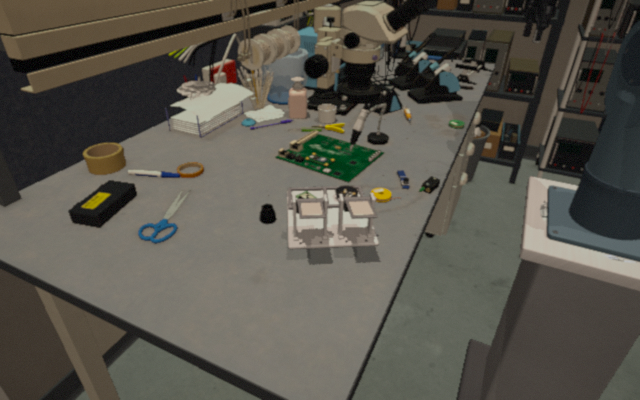

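The top view shows the board in the bay at px (352,188). That is the loupe's side (312,170), so the far one, and its flag is the upper-left paddle at about (287,218). The dish is at (370,218) and the reel at (390,247). Next I'll measure.

Run:
```python
from h import *
c=dict(np.load("top0.npz"));W=cloud(c)
for u,v in[(352,188),(370,218),(312,170),(390,247),(335,215),(285,220),(303,255),(303,208),(322,240),(345,235)]:
    print((u,v),np.nanmedian(W[v-1:v+2,u-1:u+2].reshape(-1,3),0).round(3))
# plate: points z 4..20mm near rack -> minAreaRect in world xy
roi=np.zeros(W.shape[:2],bool);roi[160:280,260:395]=1
H=W[...,2]
g=cv2.cvtColor(c["frame"],cv2.COLOR_BGR2HSV)
for lo,hi in((.082,.125),(.004,.03)):
    m=roi&(H>lo)&(H<hi)
    n,l,st,ce=cv2.connectedComponentsWithStats(m.astype(np.uint8))
    for i in range(1,n):
        if st[i,4]>40:
            p=W[l==i];r=cv2.minAreaRect(p[:,:2].astype(np.float32)*1000);print(lo,st[i],[np.round(x,1) for x in r],p[:,2].min().round(3),p[:,2].max().round(3))
f=cv2.resize(c["frame"][150:285,255:405],None,fx=5,fy=4.4,interpolation=cv2.INTER_CUBIC)
f=cv2.resize(c["frame"][150:270+15,255:405],None,fx=4.4,fy=4.4,interpolation=cv2.INTER_CUBIC)
cv2.imwrite("pics/top1.png",f);print(f.shape)
```

```text
(352, 188) [0.605 0.201 0.012]
(370, 218) [0.53  0.156 0.011]
(312, 170) [ 0.652  0.302 -0.   ]
(390, 247) [0.46  0.105 0.001]
(335, 215) [0.536 0.243 0.009]
(285, 220) [0.514 0.358 0.104]
(303, 255) [0.438 0.316 0.101]
(303, 208) [0.542 0.319 0.092]
(322, 240) [0.472 0.275 0.082]
(345, 235) [0.488 0.217 0.008]
0.082 [266 196  50  40 967] [array([521.4, 346. ]), array([71.3, 99.2]), np.float64(31.7)] 0.082 0.113
0.082 [ 285  231   50   42 1013] [array([443.6, 301. ]), array([ 71.2, 100.1]), np.float64(31.2)] 0.082 0.109
0.004 [305 165  14  14  78] [array([643.7, 302.9]), array([28.9, 34.1]), np.float64(12.8)] 0.004 0.03
0.004 [ 295  165   97  104 4751] [array([533.8, 234.6]), array([181.5, 214.6]), np.float64(30.0)] 0.004 0.03
0.004 [379 238  16  20 254] [array([458.8, 116.1]), array([37. , 46.7]), np.float64(88.2)] 0.004 0.017
(594, 660, 3)
```

View pics/top1.png

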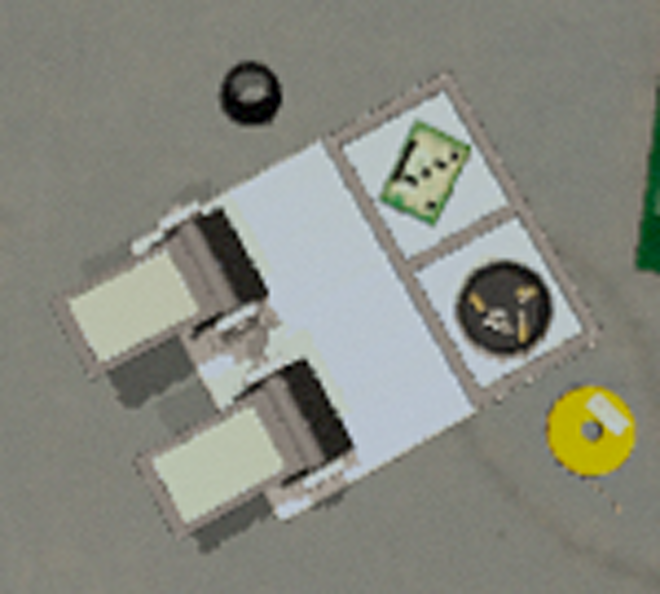

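The far bay (upper one) holds the board, so the far flag is the target. The plate fit gives rack x = (0.5, −0.866), with pivot_far near (0.536, 0.320). Next are the flag's angle and what the robot object offers.

Run:
```python
from h import *
print([a for a in dir(robot) if a[0]!='_'])
s=status.observe();R=Ro.from_rotvec(s["eef_rot"]).as_matrix();print(R.round(3))
c=dict(np.load("top0.npz"));W=cloud(c)
ex=np.array([.5,-.866]);ey=np.array([.866,.5])
W2=np.stack([W[...,:2]@ex,W[...,:2]@ey,W[...,2]],-1)
hsv=cv2.cvtColor(c["frame"],cv2.COLOR_BGR2HSV);H=W[...,2]
m=np.zeros(H.shape,bool);m[190:280,260:340]=1
m&=(H>.085)&(hsv[...,2]>170)
n,l,st,ce=cv2.connectedComponentsWithStats(m.astype(np.uint8))
for i in range(1,n):
    if st[i,4]<60: continue
    p=W2[l==i];A=np.c_[p[:,0],np.ones(len(p))];k=np.linalg.lstsq(A,p[:,2],rcond=None)[0]
    r=cv2.minAreaRect((W[l==i][:,:2]*1000).astype(np.float32))
    print(st[i],p.mean(0).round(4),"ang",-np.arctan(k[0]).round(3),[np.round(x,1) for x in r])
o=np.array([.4973,.2978]);po=o+.045*ey;print("pivot rack coords",po@ex,po@ey)
```

```text
['Unreachable', 'tip_reach']
[[ 0.937  0.349 -0.001]
 [ 0.349 -0.937  0.001]
 [-0.    -0.002 -1.   ]]
[271 207  29  25 388] [-0.053   0.6253  0.1027] ang 0.218 [array([515.3, 358.6]), array([34.6, 55.8]), np.float64(30.7)]
[290 243  29  26 412] [-0.0532  0.5356  0.1013] ang 0.179 [array([437.4, 313.6]), array([34.6, 56.1]), np.float64(30.1)]
pivot rack coords -0.00924480000000001 0.62455982
```

Run:
```python
from h import *
for n in("top0","scene0"):
    W=cloud(dict(np.load(n+".npz")));P=W.reshape(-1,3);P=P[~np.isnan(P[:,0])]
    for y in np.arange(-.65,.75,.1):
        q=P[(abs(P[:,1]-y)<.05)&(P[:,2]>.13)&(P[:,0]>.15)&(P[:,2]<.6)]
        if len(q)>5: i=np.argsort(q[:,0])[3];print(n,y.round(2),len(q),q[i].round(2),"maxz",q[:,2].max().round(2))
```

```text
top0 -0.45 164 [ 0.83 -0.43  0.13] maxz 0.17
top0 -0.35 717 [ 0.78 -0.31  0.28] maxz 0.3
top0 -0.25 1620 [ 0.72 -0.2   0.3 ] maxz 0.42
top0 -0.15 5398 [ 0.45 -0.1   0.38] maxz 0.44
top0 -0.05 15681 [ 0.45 -0.1   0.38] maxz 0.44
top0 0.05 4611 [0.66 0.   0.25] maxz 0.44
top0 0.15 3044 [0.75 0.12 0.29] maxz 0.43
top0 0.25 2157 [0.81 0.29 0.35] maxz 0.43
top0 0.35 2073 [0.81 0.35 0.35] maxz 0.43
top0 0.45 1989 [0.81 0.45 0.34] maxz 0.42
top0 0.55 1687 [0.81 0.57 0.36] maxz 0.42
scene0 -0.65 585 [ 0.23 -0.66  0.28] maxz 0.35
scene0 -0.55 847 [ 0.19 -0.55  0.3 ] maxz 0.36
scene0 -0.45 966 [ 0.79 -0.41  0.27] maxz 0.34
scene0 -0.35 1110 [ 0.79 -0.39  0.32] maxz 0.36
scene0 -0.25 924 [ 0.76 -0.27  0.3 ] maxz 0.37
scene0 -0.15 1316 [ 0.46 -0.11  0.39] maxz 0.4
scene0 -0.05 7430 [ 0.45 -0.04  0.38] maxz 0.41
scene0 0.05 2385 [0.66 0.01 0.25] maxz 0.4
scene0 0.15 2641 [0.75 0.12 0.29] maxz 0.41
scene0 0.25 2561 [0.81 0.26 0.34] maxz 0.42
scene0 0.35 4408 [0.81 0.4  0.41] maxz 0.43
scene0 0.45 4669 [0.81 0.46 0.34] maxz 0.44
scene0 0.55 6283 [0.81 0.56 0.4 ] maxz 0.45
```

```bash
cat >> h.py <<'E'
ex=np.array([.5,-.866,0]);ey=np.array([.866,.5,0]);ez=np.array([0,0,1.])
PIV=-.0093*ex+.625*ey+.09*ez
def ori(tau):  # tool z tilted tau deg from down towards rack +x, tool y along rack y
    t=np.radians(tau);z=np.sin(t)*ex-np.cos(t)*ez;return np.column_stack([np.cross(ey,z),ey,z])
def w(dx,dz,dy=0): return PIV+dx*ex+dz*ez+dy*ey
def cur():
    s=status.observe();return np.array(s["ee_pos"]),Ro.from_rotvec(s["eef_rot"]).as_matrix()
def go(p,R,p1,R1,n,g=0,show=True):
    dr=Ro.from_matrix(R.T@R1).as_rotvec()/n;dR=Ro.from_rotvec(dr).as_matrix();out=[]
    for i in range(n):
        d=R.T@(p1-p)/(n-i)/.025
        row=np.round(np.r_[d,np.degrees(dr)/6],2);out.append(",".join("%g"%(x+0.) for x in row)+",%g"%g)
        assert abs(row).max()<=1,row
        p=p+R@row[:3]*.025;R=R@Ro.from_rotvec(np.radians(row[3:]*6)).as_matrix()
    if show:print(",\n".join(out),"\n#end",p.round(4))
    return p,R
E
python3 - <<'E'
from h import *
p,R=cur();az=lambda a,r,z:np.array([r*np.cos(np.radians(a)),r*np.sin(np.radians(a)),z])
R3=ori(0)
print((ori(0).T@R).round(2),w(0,0))
rv=Ro.from_matrix(R.T@R3).as_rotvec();f=lambda k:R@Ro.from_rotvec(rv*k).as_matrix()
p,R=go(p,R,az(-45,.5,.52),f(.25),13)
p,R=go(p,R,az(0,.5,.54),f(.6),16)
p,R=go(p,R,np.array([.44,.47,.36]),R3,20)
E
```

```text
[[-0.17 -0.99  0.  ]
 [ 0.99 -0.17  0.  ]
 [ 0.    0.    1.  ]] [0.5366    0.3205538 0.09     ]
0.64,-0.6,-0.85,0,0,-0.32,0,
0.66,-0.58,-0.85,0,0,-0.32,0,
0.68,-0.56,-0.85,0,0,-0.32,0,
0.7,-0.53,-0.85,0,0,-0.32,0,
0.71,-0.51,-0.85,0,0,-0.32,0,
0.73,-0.49,-0.84,0,0,-0.32,0,
0.75,-0.46,-0.85,0,0,-0.32,0,
0.76,-0.43,-0.84,0,0,-0.32,0,
0.77,-0.41,-0.85,0,0,-0.32,0,
0.79,-0.38,-0.84,0,0,-0.32,0,
0.8,-0.36,-0.85,0,0,-0.32,0,
0.81,-0.33,-0.84,0,0,-0.32,0,
0.83,-0.3,-0.85,0,0,-0.32,0 
#end [ 0.3537 -0.3535  0.52  ]
0.89,-0.36,-0.05,0,0,-0.62,0,
0.91,-0.3,-0.05,0,0,-0.62,0,
0.92,-0.24,-0.05,0,0,-0.62,0,
0.94,-0.18,-0.05,0,0,-0.62,0,
0.95,-0.12,-0.05,0,0,-0.62,0,
0.95,-0.06,-0.05,0,0,-0.62,0,
0.96,0,-0.05,0,0,-0.62,0,
0.95,0.07,-0.05,0,0,-0.62,0,
0.95,0.13,-0.05,0,0,-0.62,0,
0.94,0.19,-0.05,0,0,-0.62,0,
0.92,0.25,-0.05,0,0,-0.62,0,
0.91,0.31,-0.05,0,0,-0.62,0,
0.88,0.36,-0.05,0,0,-0.62,0,
0.86,0.42,-0.04,0,0,-0.62,0,
0.83,0.48,-0.05,0,0,-0.62,0,
0.8,0.53,-0.04,0,0,-0.62,0 
#end [5.000e-01 1.000e-04 5.399e-01]
0.94,0.13,0.36,0,0,-0.13,0,
0.94,0.14,0.36,0,0,-0.13,0,
0.93,0.15,0.36,0,0,-0.13,0,
0.93,0.16,0.36,0,0,-0.13,0,
0.93,0.18,0.36,0,0,-0.13,0,
0.93,0.19,0.36,0,0,-0.13,0,
0.93,0.2,0.36,0,0,-0.13,0,
0.92,0.21,0.36,0,0,-0.13,0,
0.92,0.23,0.36,0,0,-0.13,0,
0.92,0.24,0.36,0,0,-0.13,0,
0.91,0.25,0.36,0,0,-0.13,0,
0.91,0.27,0.36,0,0,-0.13,0,
0.9,0.28,0.36,0,0,-0.13,0,
0.9,0.29,0.36,0,0,-0.13,0,
0.9,0.3,0.36,0,0,-0.13,0,
0.89,0.31,0.37,0,0,-0.13,0,
0.89,0.33,0.36,0,0,-0.13,0,
0.89,0.34,0.37,0,0,-0.13,0,
0.88,0.35,0.36,0,0,-0.13,0,
0.87,0.36,0.37,0,0,-0.13,0 
#end [0.4401 0.47   0.3599]
```

```bash
python3 -m inch '[0.64,-0.6,-0.85,0,0,-0.32,0, 0.66,-0.58,-0.85,0,0,-0.32,0, 0.68,-0.56,-0.85,0,0,-0.32,0, 0.7,-0.53,-0.85,0,0,-0.32,0, 0.71,-0.51,-0.85,0,0,-0.32,0, 0.73,-0.49,-0.84,0,0,-0.32,0, 0.75,-0.46,-0.85,0,0,-0.32,0, 0.76,-0.43,-0.84,0,0,-0.32,0, 0.77,-0.41,-0.85,0,0,-0.32,0, 0.79,-0.38,-0.84,0,0,-0.32,0, 0.8,-0.36,-0.85,0,0,-0.32,0, 0.81,-0.33,-0.84,0,0,-0.32,0, 0.83,-0.3,-0.85,0,0,-0.32,0]' 30
python3 -c "
from h import *
print(status.observe()['joint_pos'])"
```

```text
time_s: 1.72
ee_pos: [0.3539, -0.3525, 0.5213]
eef_rot: [-2.897, -1.215, 0.0]
ft_force: [-0.1, -0.4, -0.4]
gripper_width: -0.0002
grasp_force: 0.0
[ 0.87434171  0.11221784 -0.20389334  1.47532325  0.02277818  1.55672477
 -0.1053894 ]
```

```bash
python3 -m inch '[0.89,-0.36,-0.05,0,0,-0.62,0, 0.91,-0.3,-0.05,0,0,-0.62,0, 0.92,-0.24,-0.05,0,0,-0.62,0, 0.94,-0.18,-0.05,0,0,-0.62,0, 0.95,-0.12,-0.05,0,0,-0.62,0, 0.95,-0.06,-0.05,0,0,-0.62,0, 0.96,0,-0.05,0,0,-0.62,0, 0.95,0.07,-0.05,0,0,-0.62,0, 0.95,0.13,-0.05,0,0,-0.62,0, 0.94,0.19,-0.05,0,0,-0.62,0, 0.92,0.25,-0.05,0,0,-0.62,0, 0.91,0.31,-0.05,0,0,-0.62,0, 0.88,0.36,-0.05,0,0,-0.62,0, 0.86,0.42,-0.04,0,0,-0.62,0, 0.83,0.48,-0.05,0,0,-0.62,0, 0.8,0.53,-0.04,0,0,-0.62,0]'
python3 -m inch '[0.94,0.13,0.36,0,0,-0.13,0, 0.94,0.14,0.36,0,0,-0.13,0, 0.93,0.15,0.36,0,0,-0.13,0, 0.93,0.16,0.36,0,0,-0.13,0, 0.93,0.18,0.36,0,0,-0.13,0, 0.93,0.19,0.36,0,0,-0.13,0, 0.93,0.2,0.36,0,0,-0.13,0, 0.92,0.21,0.36,0,0,-0.13,0, 0.92,0.23,0.36,0,0,-0.13,0, 0.92,0.24,0.36,0,0,-0.13,0, 0.91,0.25,0.36,0,0,-0.13,0, 0.91,0.27,0.36,0,0,-0.13,0, 0.9,0.28,0.36,0,0,-0.13,0, 0.9,0.29,0.36,0,0,-0.13,0, 0.9,0.3,0.36,0,0,-0.13,0, 0.89,0.31,0.37,0,0,-0.13,0, 0.89,0.33,0.36,0,0,-0.13,0, 0.89,0.34,0.37,0,0,-0.13,0, 0.88,0.35,0.36,0,0,-0.13,0, 0.87,0.36,0.37,0,0,-0.13,0]'
python3 - <<'E'
from h import *
print(status.observe()['joint_pos'])
p,R=cur();print((ori(0).T@R).round(2))
p,R=go(p,R,w(-.152,.053),ori(48),14)
E
```

```text
time_s: 3.72
ee_pos: [0.5007, 0.0014, 0.5401]
eef_rot: [-1.909, -2.495, -0.0]
ft_force: [-0.8, -0.0, 0.5]
gripper_width: 0.0003
grasp_force: 0.0
time_s: 6.22
ee_pos: [0.4392, 0.4707, 0.3586]
eef_rot: [1.557, 2.728, -0.0]
ft_force: [-0.6, 0.3, -0.1]
gripper_width: -0.0002
grasp_force: 0.0
[-0.3799534   0.55380412 -0.79614687  1.38168223  0.39383687  1.36828304
 -0.64543555]
[[ 1.    0.01 -0.  ]
 [-0.01  1.   -0.  ]
 [ 0.    0.    1.  ]]
-0.08,0.03,0.62,0,-0.57,0.01,0,
-0.04,0.03,0.62,0,-0.57,0.01,0,
0,0.03,0.62,0,-0.57,0.01,0,
0.03,0.02,0.62,0,-0.57,0.01,0,
0.07,0.03,0.62,0,-0.57,0.01,0,
0.11,0.02,0.61,0,-0.57,0.01,0,
0.14,0.02,0.6,0,-0.57,0.01,0,
0.18,0.03,0.59,0,-0.57,0.01,0,
0.22,0.02,0.58,0,-0.57,0.01,0,
0.25,0.03,0.57,0,-0.57,0.01,0,
0.28,0.02,0.55,0,-0.57,0.01,0,
0.32,0.02,0.54,0,-0.57,0.01,0,
0.35,0.03,0.51,0,-0.57,0.01,0,
0.37,0.02,0.49,0,-0.57,0.01,0 
#end [0.4606 0.4522 0.1431]
```

```bash
python3 -m inch '[-0.08,0.03,0.62,0,-0.57,0.01,0, -0.04,0.03,0.62,0,-0.57,0.01,0, 0,0.03,0.62,0,-0.57,0.01,0, 0.03,0.02,0.62,0,-0.57,0.01,0, 0.07,0.03,0.62,0,-0.57,0.01,0, 0.11,0.02,0.61,0,-0.57,0.01,0, 0.14,0.02,0.6,0,-0.57,0.01,0, 0.18,0.03,0.59,0,-0.57,0.01,0, 0.22,0.02,0.58,0,-0.57,0.01,0, 0.25,0.03,0.57,0,-0.57,0.01,0, 0.28,0.02,0.55,0,-0.57,0.01,0, 0.32,0.02,0.54,0,-0.57,0.01,0, 0.35,0.03,0.51,0,-0.57,0.01,0, 0.37,0.02,0.49,0,-0.57,0.01,0]'
python3 - <<'E'
from h import *
print(status.observe()['joint_pos'])
p,R=cur();print((ori(48).T@R).round(2),p-w(-.152,.053))
c=camera("scene");cv2.imwrite("pics/s2.png",cv2.resize(c["frame"][100:300,180:460],None,fx=2.8,fy=2.8))
c=camera("wrist");cv2.imwrite("pics/w2.png",c["frame"])
E
```

```text
time_s: 7.98
ee_pos: [0.4615, 0.4511, 0.1428]
eef_rot: [1.187, 2.041, -0.522]
ft_force: [-0.1, -0.1, -0.2]
gripper_width: -0.0002
grasp_force: 0.0
[-0.90485188  0.97195785 -0.42990766  1.33984387  0.91972951  1.63890691
 -1.06711189]
[[ 1.   -0.01 -0.  ]
 [ 0.01  1.    0.  ]
 [ 0.   -0.    1.  ]] [ 0.00094614 -0.00109498 -0.00022052]
```

View pics/s2.png

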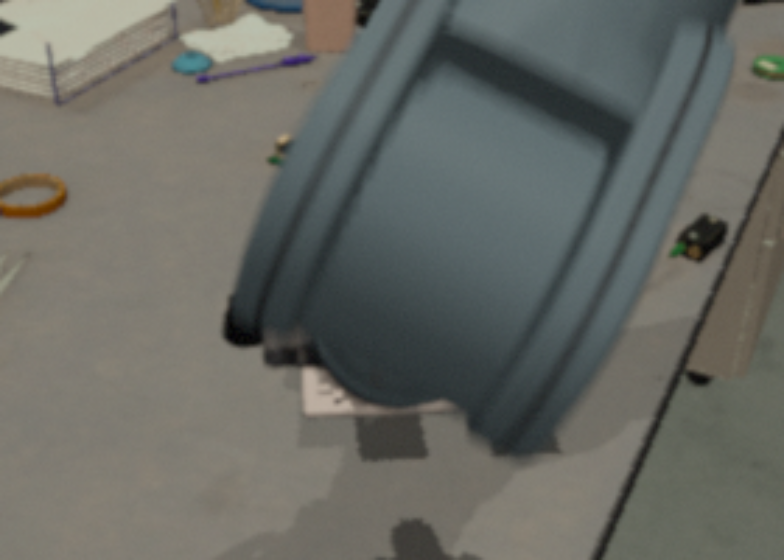

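View pics/w2.png

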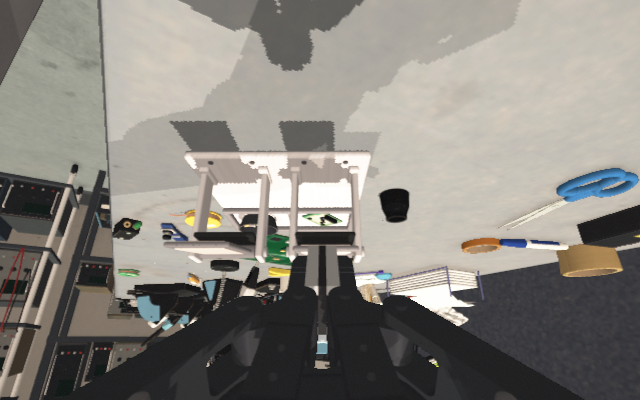

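The scene view is mostly blocked by the wrist. The wrist view, inverted, shows the closed fingers at (325,260) lined up with the far flag's edge at (325,240) and the board behind it at (325,218). Now I'll slide in under the edge and work out the arc.

```bash
python3 -m inch '[0,0,0.8,0,0,0,0, 0,0,0.8,0,0,0,0, 0,0,0.8,0,0,0,0, 0,0,0.8,0,0,0,0, 0,0,0.75,0,0,0,0]'
python3 - <<'E'
from h import *
c=camera("wrist");print("cam",-c["R"].T@c["t"]);np.savez("w3.npz",**c);cv2.imwrite("pics/w3.png",c["frame"])
p,R=cur();d=p-PIV;print("rel",d@ex,d@ey,d[2],(ori(48).T@R).round(2)[0])
def pose(th,tau,rho,gap):
    t=np.radians(th);u=np.array([-np.cos(t),np.sin(t)]);q=np.array([np.sin(t),np.cos(t)])
    C=rho*u-(.003+gap)*q;a=np.radians(tau);n=np.array([np.cos(a),np.sin(a)]);z=np.array([np.sin(a),-np.cos(a)])
    return C-.011*n-.014*z
# (theta,tau,rho): tau>90-theta => tip corner contact
for i,(th,tau) in enumerate([(46,48),(60,48),(75,44),(90,38),(105,32),(120,26),(135,20),(150,14),(160,8),(170,4),(176,0)]):
    n=3 if i else 10
    if th>=160:n=2
    x=pose(th,tau,.062,-.001 if th<170 else 0)
    print("theta",th,x.round(3));p,R=go(p,R,w(*x),ori(tau),n)
E
```

```text
time_s: 8.7
ee_pos: [0.499, 0.3864, 0.0768]
eef_rot: [1.19, 2.044, -0.521]
ft_force: [0.9, 0.2, 0.8]
gripper_width: 0.0
grasp_force: 0.0
cam [0.42495526 0.5166725  0.10330896]
rel -0.07309418081826033 -0.00028186375163737065 -0.014549704246189427 [ 1.   -0.01 -0.  ]
theta 46 [-0.062  0.044]
-0.2,0,-0.13,0,0,-0.01,0,
-0.2,0,-0.12,0,0,-0.01,0,
-0.21,0,-0.13,0,0,-0.01,0,
-0.2,0,-0.12,0,0,-0.01,0,
-0.21,0,-0.13,0,0,-0.01,0,
-0.2,0,-0.12,0,0,-0.01,0,
-0.21,0,-0.13,0,0,-0.01,0,
-0.2,0,-0.12,0,0,-0.01,0,
-0.21,0.01,-0.13,0,0,-0.01,0,
-0.2,0,-0.12,0,0,-0.01,0 
#end [0.5054 0.3744 0.1343]
theta 60 [-0.05   0.054]
-0.2,0,0.03,-0.01,0,0.01,0,
-0.2,0,0.03,-0.01,0,0.01,0,
-0.2,0,0.03,-0.01,0,0.01,0 
#end [0.5113 0.3643 0.1439]
theta 75 [-0.036  0.062]
-0.21,0,0.08,0,0.22,0,0,
-0.21,0,0.07,0,0.22,0,0,
-0.22,0,0.07,0,0.22,0,0 
#end [0.5188 0.3513 0.1518]
theta 90 [-0.019  0.066]
-0.2,0,0.11,0,0.34,0,0,
-0.2,0,0.1,0,0.34,0,0,
-0.2,0,0.09,0,0.34,0,0 
#end [0.5269 0.3373 0.1563]
theta 105 [-0.003  0.066]
-0.18,0,0.14,0,0.33,0,0,
-0.18,0,0.13,0,0.33,0,0,
-0.19,0,0.12,0,0.33,0,0 
#end [0.5353 0.3227 0.1565]
theta 120 [0.013 0.062]
-0.15,0,0.16,0,0.33,0,0,
-0.16,0,0.15,0,0.33,0,0,
-0.16,0,0.15,0,0.33,0,0 
#end [0.5433 0.3089 0.1524]
theta 135 [0.027 0.055]
-0.12,0,0.17,0,0.34,0,0,
-0.13,0,0.17,0,0.34,0,0,
-0.13,0,0.17,0,0.34,0,0 
#end [0.5503 0.2969 0.1446]
theta 150 [0.039 0.044]
-0.09,0,0.19,0,0.33,0,0,
-0.1,0,0.19,0,0.33,0,0,
-0.11,0,0.18,0,0.33,0,0 
#end [0.556  0.287  0.1336]
theta 160 [0.045 0.035]
-0.08,0,0.19,0,0.5,0,0,
-0.08,0,0.18,0,0.5,0,0 
#end [0.559  0.2819 0.1255]
theta 170 [0.049 0.027]
-0.05,0,0.18,0,0.34,0,0,
-0.06,0,0.18,0,0.34,0,0 
#end [0.5609 0.2786 0.1169]
theta 176 [0.051 0.021]
-0.04,0,0.11,0,0.33,0,0,
-0.03,0,0.12,0,0.33,0,0 
#end [0.5619 0.2768 0.1112]
```

View pics/w3.png

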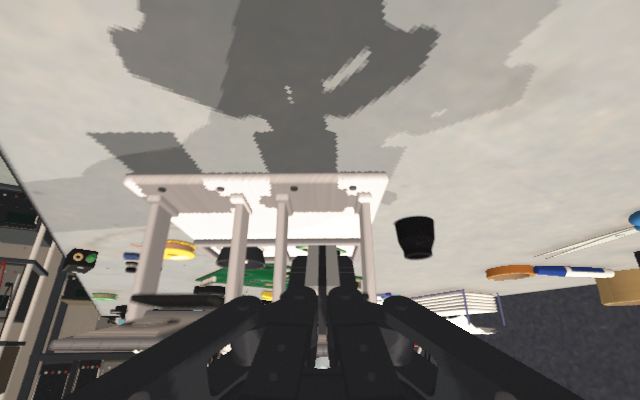

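In the wrist view the fingers at (325,270) hide the far flag, so they sit between the low-mounted camera and the flag, meaning under it. The near flag's paddle is untouched at (110,335). Lifting.

```bash
python3 -m inch '[-0.2,0,-0.13,0,0,-0.01,0, -0.2,0,-0.12,0,0,-0.01,0, -0.21,0,-0.13,0,0,-0.01,0, -0.2,0,-0.12,0,0,-0.01,0, -0.21,0,-0.13,0,0,-0.01,0, -0.2,0,-0.12,0,0,-0.01,0, -0.21,0,-0.13,0,0,-0.01,0, -0.2,0,-0.12,0,0,-0.01,0, -0.21,0.01,-0.13,0,0,-0.01,0, -0.2,0,-0.12,0,0,-0.01,0, -0.2,0,0.03,-0.01,0,0.01,0, -0.2,0,0.03,-0.01,0,0.01,0, -0.2,0,0.03,-0.01,0,0.01,0]'
python3 - <<'E'
from h import *
c=camera("top");cv2.imwrite("pics/t4.png",cv2.resize(c["frame"][130:290,240:410],None,fx=3.5,fy=3.5))
p,R=cur();print(p)
E
```

```text
time_s: 10.38
ee_pos: [0.51, 0.3677, 0.1462]
eef_rot: [1.18, 2.049, -0.521]
ft_force: [0.3, -0.1, 0.1]
gripper_width: -0.0
grasp_force: 0.4
[0.51045989 0.36715786 0.14667536]
```

View pics/t4.png

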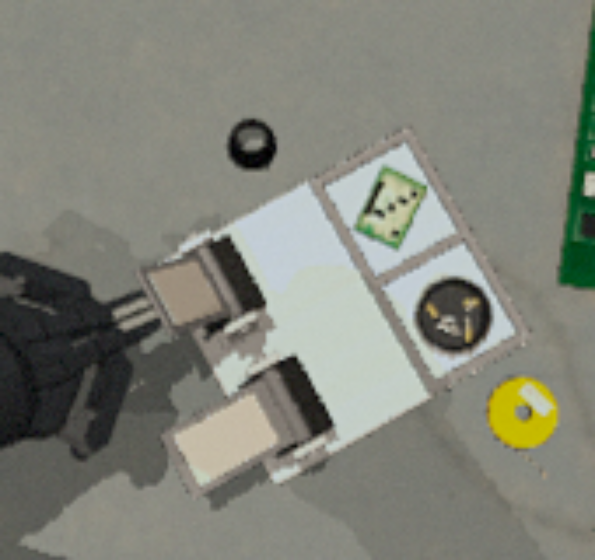

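The top view shows the far paddle, near (185,285), foreshortened and tilted up with the fingers under its edge. The near flag, board and dish haven't moved. I'll continue the arc.

```bash
python3 -m inch '[-0.21,0,0.08,0,0.22,0,0, -0.21,0,0.07,0,0.22,0,0, -0.22,0,0.07,0,0.22,0,0, -0.2,0,0.11,0,0.34,0,0, -0.2,0,0.1,0,0.34,0,0, -0.2,0,0.09,0,0.34,0,0, -0.18,0,0.14,0,0.33,0,0, -0.18,0,0.13,0,0.33,0,0, -0.19,0,0.12,0,0.33,0,0, -0.15,0,0.16,0,0.33,0,0, -0.16,0,0.15,0,0.33,0,0, -0.16,0,0.15,0,0.33,0,0]'
python3 -m inch '[-0.12,0,0.17,0,0.34,0,0, -0.13,0,0.17,0,0.34,0,0, -0.13,0,0.17,0,0.34,0,0, -0.09,0,0.19,0,0.33,0,0, -0.1,0,0.19,0,0.33,0,0, -0.11,0,0.18,0,0.33,0,0]'
python3 - <<'E'
from h import *
c=camera("top");cv2.imwrite("pics/t5.png",cv2.resize(c["frame"][130:290,240:410],None,fx=3.5,fy=3.5))
p,R=cur();d=p-PIV;print(d@ex,d@ey,d[2],(ori(14).T@R).round(2))
def pose(th,tau,rho,gap):
    t=np.radians(th);u=np.array([-np.cos(t),np.sin(t)]);q=np.array([np.sin(t),np.cos(t)])
    C=rho*u-(.003+gap)*q;a=np.radians(tau);n=np.array([np.cos(a),np.sin(a)]);z=np.array([np.sin(a),-np.cos(a)])
    return C-.011*n-.014*z
for th,tau,n in((160,8,3),(170,4,2),(177,0,2)):
    p,R=go(p,R,w(*pose(th,tau,.064,0)),ori(tau),n)
E
```

```text
time_s: 11.92
ee_pos: [0.5421, 0.3124, 0.1542]
eef_rot: [1.363, 2.369, -0.309]
ft_force: [0.7, -0.4, 0.4]
gripper_width: 0.0003
grasp_force: 0.4
time_s: 12.68
ee_pos: [0.5547, 0.2908, 0.1351]
eef_rot: [1.46, 2.538, -0.173]
ft_force: [-0.4, 1.2, 0.5]
gripper_width: -0.0003
grasp_force: 0.3
0.03694995038883164 0.0006849352859752342 0.044730558501568624 [[ 1.  0.  0.]
 [-0.  1.  0.]
 [-0. -0.  1.]]
-0.1,-0.01,0.13,0.01,0.32,0,0,
-0.1,-0.01,0.13,0.01,0.32,0,0,
-0.1,-0.01,0.12,0.01,0.32,0,0 
#end [0.5597 0.2805 0.127 ]
-0.06,0,0.2,-0.01,0.33,0,0,
-0.06,0,0.21,-0.01,0.33,0,0 
#end [0.5618 0.2768 0.1172]
-0.04,0,0.14,0,0.33,0,0,
-0.04,0,0.14,0,0.33,0,0 
#end [0.563  0.2748 0.1103]
```

View pics/t5.png

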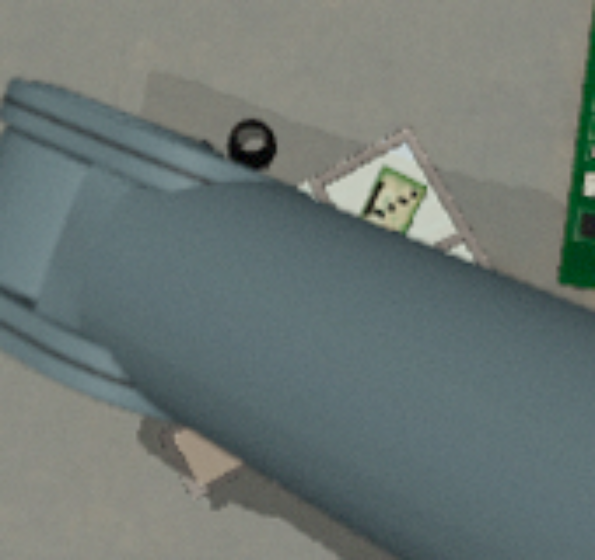

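The forearm covers the flag in the top view; the board and loupe are still in place. Forces are about 1 N. I'll finish the press gently.

```bash
python3 -m inch '[-0.1,-0.01,0.13,0.01,0.32,0,0, -0.1,-0.01,0.13,0.01,0.32,0,0, -0.1,-0.01,0.12,0.01,0.32,0,0, -0.06,0,0.2,-0.01,0.33,0,0, -0.06,0,0.21,-0.01,0.33,0,0, -0.04,0,0.14,0,0.33,0,0, -0.04,0,0.14,0,0.33,0,0, 0,0,0,0,0,0,0]'
python3 -m inch '[0,0,0.06,0,0,0,0, 0,0,0.04,0,0,0,0, 0,0,0,0,0,0,0]'
python3 -m inch '[0,0,0.04,0,0,0,0, 0,0,0.04,0,0,0,0]'
python3 - <<'E'
from h import *
p,R=cur();d=p-PIV;print(d@ex,d@ey,d[2],(ori(0).T@R).round(2)[0],status.observe()["ft_force"])
E
```

```text
time_s: 13.72
ee_pos: [0.5624, 0.2756, 0.1104]
eef_rot: [1.568, 2.72, -0.001]
ft_force: [0.3, -0.6, -0.0]
gripper_width: -0.0004
grasp_force: 0.0
time_s: 14.1
ee_pos: [0.5618, 0.2772, 0.1086]
eef_rot: [1.564, 2.721, -0.0]
ft_force: [0.1, -0.8, 0.6]
gripper_width: 0.0002
grasp_force: 0.0
time_s: 14.35
ee_pos: [0.562, 0.2772, 0.107]
eef_rot: [1.565, 2.72, -0.0]
ft_force: [-2.5, -1.0, 8.4]
gripper_width: 0.0001
grasp_force: 4.5
0.05024823532496265 0.0003034835509853305 0.01697535666467191 [ 1.  0. -0.] [-2.54894507 -1.01091483  8.39086524]
```

The force rose to 8 N with the tips at z = 93 mm, the expected face height at the stop. Retreating and checking.

```bash
python3 -m inch '[0,0,-0.5,0,0,0,0, 0,0,-1,0,0,0,0, 0,0,-1,0,0,0,0, 0,0,-1,0,0,0,0, 0,0,-1,0,0,0,0, 0,0,-1,0,0,0,0, 0,0,-1,0,0,0,0, 0,0,-1,0,0,0,0, 0,0,0,0,0,0,0]'
python3 - <<'E'
from h import *
for n in("wrist","scene"):
    c=camera(n);W=cloud(c)-PIV
    X,Y,Z=W@ex,W@ey,W[...,2]
    m=(X>.03)&(X<.078)&(abs(Y)<.02)&(Z>-.03)&(Z<.09)
    if m.sum()>20:
        k=np.linalg.lstsq(np.c_[X[m],np.ones(m.sum())],Z[m],rcond=None)[0];print(n,m.sum(),"slope",k[0].round(3),"z",np.median(Z[m]).round(4))
    cv2.imwrite(f"pics/{n}6.png",c["frame"] if n=="wrist" else cv2.resize(c["frame"][130:300,220:460],None,fx=3,fy=3))
E
```

```text
time_s: 15.48
ee_pos: [0.5623, 0.278, 0.2965]
eef_rot: [1.564, 2.718, 0.005]
ft_force: [-0.5, 0.3, -0.1]
gripper_width: 0.0
grasp_force: 0.0
wrist 1642 slope -0.026 z 0.0028
scene 235 slope -0.02 z 0.0037
```

View pics/wrist6.png

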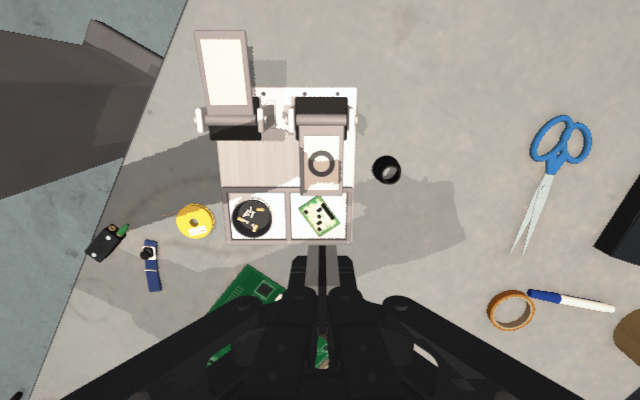

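View pics/scene6.png

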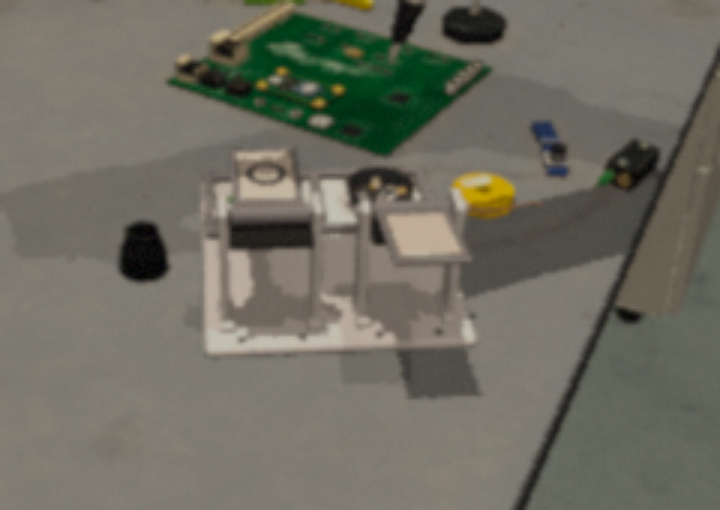

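Both views agree. The far flag lies flat towards the board's bay with its ring up, at (322,163) in the wrist view, and depth shows it level to within about 0.02 rad. The near flag, board, dish, loupe and reel are where they were.

```bash
python3 -c "
from bench import order
print(order.close_job())"
```

```text
the job is handed in; nothing more can be done
None
```

The far flag, beside the board's bay, is flipped flat towards that bay with its ring face up; nothing else was moved, and the job was handed in at about 15.6 s.

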